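Roll a sample tube up into the tube reader and read it

TASK

Without pinching or lifting it, gently push the 50 ml tube with your fingertips so that it rolls up the reader's gutter past the orange catch, and let go once the catch holds it there so that it cannot roll back. Then press the green read key fully in and let it out again. Leave everything else on the bench where it stands.

Things in the scene. Friction and masses are not known exactly. Their poses are not given: they have to be found in the camera images.
- tube: the tube to read: 50 ml screw tube lying across the reader's tray, blue cap to the right. 110 long, 45 to 90 g; smooth, slippery white body 28 dia between the cap (34 dia, 14 long) and a 34 dia, 2 thick foot flange. It rolls on cap and flange. y axis = long axis, cap at -y; the origin lies on the skin and goes round as it rolls: use tube_axis
- tube_axis (a point): point on the tube's long axis midway between its ends, 17 above the floor under the tube; x and z axes turn as it rolls
- reader: fixed white bench instrument, 275 long (x, up the gutter) x 124 wide, plus a key pod 52 wide on its right (-y) side; origin under its middle on the bench, y left, z up. Reading head behind the gutter's top end: its top is 93 above the bench
- tray (a point): floor of the level loading tray where the gutter begins, mid-width; axes as reader. 30 above the bench; the tray reaches 60 from here towards -x, side walls 14 high; its low end is open in the middle for 70, between two lips 10 high
- nest (a point): reading position on the grey gutter floor, mid-width, 120 up the slope from tray: x axis up the slope (12 degrees, 0.209 rad), y left, z square to the floor. Gutter 118 wide inside, walls 16 high. A tube held by the catch has its axis at x = 0, z = 0.017; against the black end stop (24 high) at x = 0.005. Below the catch a tube rolls back when let go
- catch (a joint): spring catch, rad: 0 = up (rest), 0.42 = flush. Two orange prongs 8 wide at y = +-0.027 of nest, rising uphill out of the gutter floor from x = -0.038 to tips 11 over the floor at x = -0.012. A tube pushed up presses them down (under 1 N); they spring up behind it when its axis passes x = 0 and stop it rolling back
- read_key (a joint): green round read key, m: 0 = out, 0.005 = fully in; 1.2 N starts it, 4 N is full travel; springs back when let go
- read_key_top (a point): middle of the top face of the green read key (24 dia, standing 9 above a grey collar 40 dia) on the key pod right of the gutter, about 67 above the bench; z axis = outward, leaning 9 degrees towards the robot; it is pressed against z
- vial: 20 ml sample vial, clear with white cap, 28 dia x 61, standing beside the reader on its left. Bystander; origin at the middle of its underside.
- dropper_bottle: small amber dropper bottle, 33 dia x 107, standing beside the reader on its right, towards the robot. Bystander; origin at the middle of its underside.
- timer: square white timer lying flat, 64x64x18. Bystander; origin at the middle of its underside.
- petri_1: petri dish with lid, 62 dia x 15, lying flat. Bystander; origin at the middle of its underside.
- flask_b: conical flask with glass neck and foil skirt, 87 dia x 140, standing on the right. Bystander; origin at the middle of its underside.
- tube_rack: blue test tube rack, 66x192x62 (tubes in it reach to 108 above the bench), on the left. Bystander; origin at the middle of its underside.
Mind the look-alikes: they are no part of the job. There is more than one size of the tube; the one meant has the size given above.

How it is judged:
On the way, in this order (a step that is already met when the one before it is completed fails the run):
1. the tube lies in the reading position behind the raised catch, with no finger on it (x of tube_axis in the frame of nest between -0.006 and 0.009 m and y of tube_axis in the frame of nest between -0.012 and 0.012 m and z of tube_axis in the frame of nest between 0.012 and 0.022 m and value of joint catch below 0.06 rad and angle between the y axis of tube and the y axis of nest, either way round below 0.15 rad and contact force between each of the fingers, the arm and tube below 0.05 N and linear speed of tube below 0.05 m/s), for 0.3 s.
2. the read key is pressed in while the catch holds the tube (x of tube_axis in the frame of nest between -0.006 and 0.009 m and y of tube_axis in the frame of nest between -0.012 and 0.012 m and z of tube_axis in the frame of nest between 0.012 and 0.022 m and value of joint catch below 0.06 rad and angle between the y axis of tube and the y axis of nest, either way round below 0.15 rad and value of joint read_key above 0.004 m), for 0.05 s.
At the end, for the whole second after the job is handed in: The tube lies still at nest: axis -6 to +9 mm along the slope, within 12 mm across, 12 to 22 mm over the floor, within 0.15 rad of square; catch up (under 0.06 rad), read key out (under 1 mm). Before, the catch alone held the tube with the hand off it, then the key went at least 4 mm in (x of tube_axis in the frame of nest between -0.006 and 0.009 m and y of tube_axis in the frame of nest between -0.012 and 0.012 m and z of tube_axis in the frame of nest between 0.012 and 0.022 m and value of joint catch below 0.06 rad and angle between the y axis of tube and the y axis of nest, either way round below 0.15 rad and linear speed of tube below 0.02 m/s and value of joint read_key below 0.001 m); the robot touches nothing.
It fails at once if the tube is lifted about 2 cm or more off the tray or gutter (z of tube_axis in the frame of nest above 0.042 m).
It fails at once if the tube is pinched or squeezed: the fingers press on it with more than 30 N (contact force between the fingers and tube above 30 N).
It fails at once if the tube leaves the reader (z of tube_axis in the frame of nest below 0 m or horizontal distance between tube_axis and nest above 0.2 m).
It fails at once if a bystander (vial, dropper bottle, timer, petri dish, flask or rack) is moved more than 3 cm (distance of any of vial, dropper_bottle, timer, petri_1, flask_b, tube_rack from where it was at the start of the episode above 0.03 m).
It also fails if it takes over 45 s, if anything falls off the work surface, if the arm or the gripper's body presses on something with over 40 N, if the wrist force passes 120 N, or if a joint passes its speed limit or range.

ROBOT

A 6-joint arm with a two-finger parallel gripper is mounted at the origin on a cart in front of the work surface, level with it; the furniture and walls round the work are solid. World frame = base frame: x ahead of the robot, y to its left, z up, the work surface at z = 0. Lengths are in m, angles in rad, forces in N, time in s.
With the tool pointing down it reaches from about 0.375 to 0.9 m from the base axis. Payload 3.1 kg.
Tool frame: the origin (TCP) lies where the fingers leave the gripper's body, on its centre line; the fingertips stand 73 mm ahead of it and the grasp point (between the pads) lies 54 mm ahead of it; z points along the fingers, y is the line along which they close (so a half turn about z gives the same grasp; the last joint's range is limited). The gripper opens to 85 mm and grips with 20 to 120 N. Pads are 22 mm wide; open, the fingers measure 114 mm over their backs; the gripper's body (76 mm by 85 mm) begins 54 mm behind the grasp point. The pads swing forward as they close: fully open they stand 13 mm farther back than shut.
Start: joints at [0.987, 0.527, 1.433, -0, 1.181, -0.178], TCP at [0.247, 0.574, 0.304] pointing down, gripper open.
Joint ranges: [-3.08, 3.08], [-0.75, 2.2], [0.22, 2.44], [-1.43, 4.57], [0, 2.65], [-2.85, 2.85]. Speed limits (rad/s): [2.79, 2.79, 3.14, 3.14, 3.14, 3.14].

INTERFACE

Orientations are given as a unit quaternion [x, y, z, w].
In Python, from station import manip gives the robot as it stands.
- The arm moves only by the shell command python3 -m crank 'ROWS' [FORCE]. ROWS is JSON, a list of rows, each an object with "dp": the shift along the tool's x, y, z normalised to -1 to 1, where 1 is 50 cm, a list of three; "delta_rot": the turn, a rotation vector about the tool's x, y, z normalised to -1 to 1, where 1 is 2 pi rad, a list of three; "fingers": the opening, from -1 (shut) to 1 (fully open). A call has 1 to 12 rows; each row shifts and turns the commanded pose from where the row before left it, along the tool's axes as they then stand; what a row does not reach is not made up. A row lasts 1/12 s, in which the tool goes at most 41.7 mm and 7.16 degrees, less where a joint would pass 70% of its speed; a pose out of reach is approached as far as the arm can. A call with a number of a shift or a turn outside -1 to 1 is refused whole. A call with a gripper value outside its range is refused whole. The fingers move at their own pace and stop on an object; FORCE is the grip in N (left out, the last holds). Time passes only in rows, so rows that do not move let the fingers close. It gives the time, the measured TCP pose, the force, the opening and the grip force at its end, in the units of the state.
- manip.sense(): the state, without advancing time (a new reading comes with each control period).
- manip.snapshot(name): name is "side" or "top" or "wrist"; returns (picture, depth): 384x512x3 uint8, red, green, blue; 384x512 float32, m along the optical axis (not along the pixel's ray), 0 where there is no reading.
- manip.camera_model(name): a dict with "fx", "fy", "cx", "cy" (pixels), "k1" (the pictures are not rectified: a ray, as slopes to the right and down, at radius r is drawn at 1 + k1 r^2 times it, then the intrinsics apply), "origin" and "attitude" of the camera in the world. Camera axes: x right, y up, looking along -z (the intrinsics and any distortion apply to the point x, -y, -z); pixel columns grow to the right and rows downward; lengths in m; the calibration is good to about 2 mm. A picture is of the moment at which its call begins: read the wrist's pose just before it. camera_model takes no time and is no camera call; for the wrist camera it gives the pose at the moment of the call.
- manip.sign_off(): hands the job in; it is judged then, once.
The state is a dict: "t": time; "q": joint angles; "qd": joint speeds; "tau": joint torques, N m; "tcp_pos": TCP position; "tool_rot": TCP orientation; "force": force on the tool from outside, world axes, zero at the start; "ft_torque": the same for the moment, N m; "finger_gap": opening from 0.0 (shut) to 1.0 (fully open); "gripper_force": force on a finger pad.
Only numpy, scipy, OpenCV 4.12 (cv2) and the standard library are available. Lean on these libraries where they do the work, as an engineer would, in place of code of your own. Each camera call takes 0.05 s, during which the arm holds its last target. There are 200 camera calls.

## Working session

There is one attempt and no reset: what is moved stays moved. The work goes in short steps, Python scripts to look and compute and a shell command to move; the robot and the scene stay as the last step left them, time stands still between calls to the robot, and variables do not carry over. Pictures are saved under pics/ and viewed, at most 13 in all, crops included, and the job is handed in when it is done.

```bash
mkdir -p pics; cat > h.py <<'E'
import numpy as np, cv2
from scipy.spatial.transform import Rotation as R
from station import manip
def snap(n,f):
    m=manip.camera_model(n); p,d=manip.snapshot(n)
    cv2.imwrite(f'pics/{f}.png',p[:,:,::-1]); np.savez(f'pics/{f}.npz',p=p,d=d,m=np.array(m,dtype=object)); return p,d,m
def att(m):
    a=np.array(m['attitude'],float)
    return a if a.shape==(3,3) else R.from_quat(a).as_matrix()
def w(m,d,u,v,r=1,z=None):
    K=np.array([[m['fx'],0,m['cx']],[0,m['fy'],m['cy']],[0,0,1]])
    x,y=cv2.undistortPoints(np.array([[[u,v]]],float),K,np.array([m['k1'],0,0,0,0.]))[0,0]
    A=att(m);o=np.array(m['origin']);ray=A@np.array([x,-y,-1])
    if z is not None: return o+ray*(z-o[2])/ray[2]
    q=d[int(v)-r:int(v)+r+1,int(u)-r:int(u)+r+1]; q=q[q>0]
    return o+ray*np.median(q)
def load(f):
    a=np.load(f'pics/{f}.npz',allow_pickle=True); return a['p'],a['d'],a['m'].item()
E
python3 - <<'E'
from h import *
for n in('top','side'):
    p,d,m=snap(n,n); print(m)
s=manip.sense(); print(s['tcp_pos'],s['tool_rot'],s['t'])
a=cv2.imread('pics/top.png');cv2.imwrite('pics/top2.png',cv2.resize(a,(800,600)))
E
```

```text
{'fx': 448.43235829720663, 'fy': 448.43235829720663, 'cx': 260.2544154034851, 'cy': 195.0702456559047, 'k1': -0.18067386176072897, 'origin': array([0.32839868, 0.05842889, 1.53339606]), 'attitude': array([ 0.03922299, -0.05061719, -0.69645875,  0.71473399])}
{'fx': 376.3019741206835, 'fy': 376.3019741206835, 'cx': 256.15097241745855, 'cy': 194.26640535480203, 'k1': 0.029796262045737865, 'origin': array([ 0.51568203, -0.83454081,  0.6595207 ]), 'attitude': array([ 0.47360336, -0.01219557, -0.01339867,  0.88055187])}
[0.24638823 0.57381051 0.30298233] [ 2.01517768e-01  9.79484303e-01 -9.63823115e-04 -4.00811824e-04] 0.1
```

View pics/top2.png

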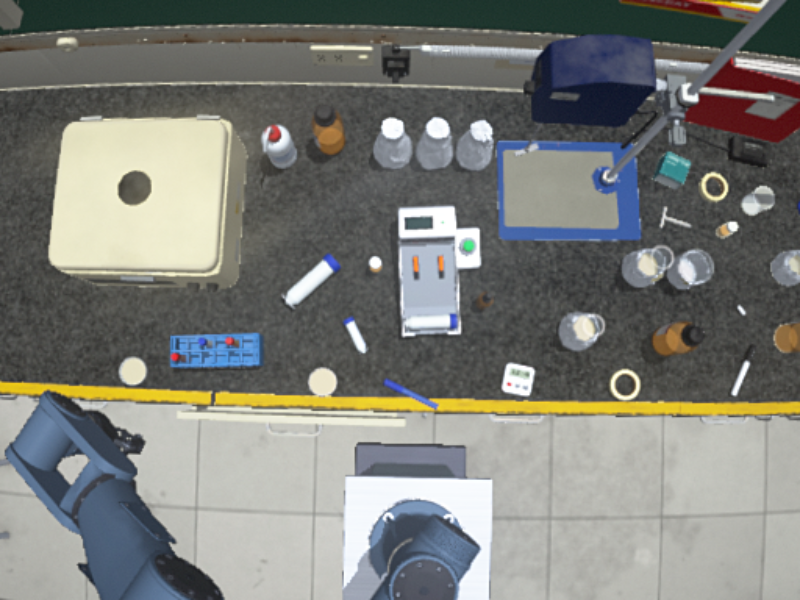

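View pics/side.png

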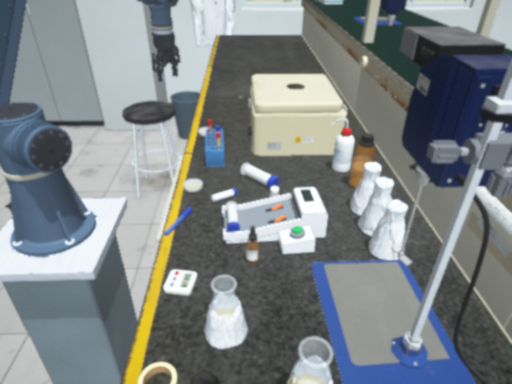

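The top view shows the reader at about (430,270) in the 800 px picture. The tube is in the tray at (430,322), the orange prongs are at (416,265) and (441,265), and the green key is at (468,246). I'll enlarge that area.

```bash
python3 - <<'E'
from h import *
p,d,m=load('top')
c=p[125:222,235:325,::-1]
cv2.imwrite('pics/c.png',cv2.resize(c,None,fx=6,fy=6,interpolation=cv2.INTER_CUBIC))
E
```

```text
(no output)
```

View pics/c.png

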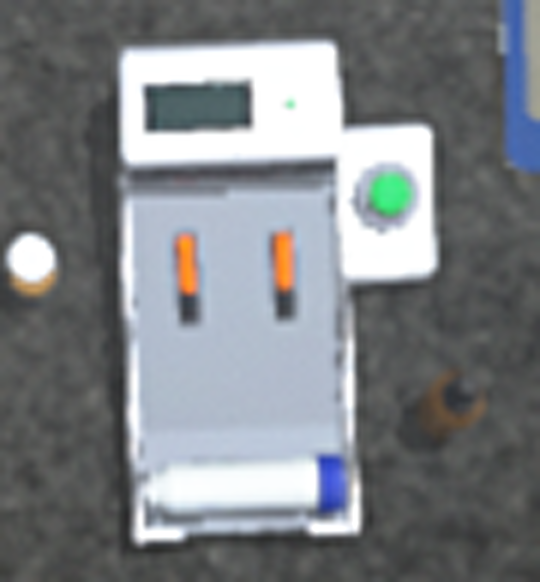

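The crop shows these pixels: prong tips (186,235) and (283,232), key (389,193), tube ends (148,490) and (345,482), low-end corners (135,540) and (358,530), and head near corners (122,165) and (338,158).

```bash
python3 - <<'E'
from h import *
p,d,m=load('top')
np.set_printoptions(precision=4,suppress=True)
for n,x,y,z in [('tipL',186,235,.0635),('tipR',283,232,.0635),('key',389,193,.067),('tubeL',148,490,.047),('tubeR',345,482,.047),('cornL',135,540,.044),('cornR',358,530,.044),('headNL',122,165,.093),('headNR',338,158,.093),('headFL',122,48,.093),('headFR',335,42,.093),('drop',460,390,.107),('vial',30,255,.061),('tubetop',250,485,.064)]:
    u,v=235+x/6,125+y/6
    print(n,w(m,d,u,v,z=z),w(m,d,round(u),round(v)))
p,d,m=load('side')
g=(p[:,:,1].astype(int)-np.maximum(p[:,:,0],p[:,:,2])>60); v,u=np.nonzero(g[220:245,280:315]); print(u.mean()+280,v.mean()+220,w(m,d,u.mean()+280,v.mean()+220))
E
```

```text
tipL [0.6211 0.0204 0.0635] [0.6233 0.0202 0.0554]
tipR [ 0.6244 -0.0336  0.0635] [ 0.6241 -0.0333  0.0591]
key [ 0.6476 -0.0922  0.067 ] [ 0.6479 -0.0926  0.0685]
tubeL [0.4797 0.0378 0.047 ] [0.4781 0.0367 0.0524]
tubeR [ 0.4871 -0.0717  0.047 ] [ 0.4866 -0.0688  0.0618]
cornL [0.452  0.0443 0.044 ] [0.4554 0.0422 0.0028]
cornR [ 0.4607 -0.0797  0.044 ] [ 0.4658 -0.0849 -0.0001]
headNL [0.6532 0.0571 0.093 ] [0.6749 0.0582 0.0047]
headNR [ 0.6607 -0.0612  0.093 ] [ 0.6632 -0.0606  0.0868]
headFL [0.7193 0.0589 0.093 ] [0.7443 0.0601 0.001 ]
headFR [ 0.7264 -0.0587  0.093 ] [ 0.7518 -0.0668  0.0012]
drop [ 0.532  -0.1278  0.107 ] [ 0.5322 -0.129   0.106 ]
vial [0.6078 0.1069 0.061 ] [0.6059 0.1068 0.0621]
tubetop [ 0.4822 -0.0179  0.064 ] [ 0.4821 -0.0192  0.0605]
296.95348837209303 229.2325581395349 [ 0.6498 -0.0957  0.064 ]
```

```bash
python3 -m crank '[{"dp":[0,0,0],"delta_rot":[0,0,-0.01875],"fingers":-1},{"dp":[0,0,0],"delta_rot":[0,0,-0.01875],"fingers":-1},{"dp":[0,0,0],"delta_rot":[0,0,-0.01875],"fingers":-1},{"dp":[0,0,0],"delta_rot":[0,0,-0.01875],"fingers":-1},{"dp":[-0.0176,-0.0672,0],"delta_rot":[0,0,0],"fingers":-1},{"dp":[-0.0176,-0.0672,0],"delta_rot":[0,0,0],"fingers":-1},{"dp":[-0.0176,-0.0672,0],"delta_rot":[0,0,0],"fingers":-1},{"dp":[-0.0176,-0.0672,0],"delta_rot":[0,0,0],"fingers":-1},{"dp":[-0.0176,-0.0672,0],"delta_rot":[0,0,0],"fingers":-1},{"dp":[-0.0176,-0.0672,0],"delta_rot":[0,0,0],"fingers":-1},{"dp":[-0.0176,-0.0672,0],"delta_rot":[0,0,0],"fingers":-1},{"dp":[-0.0176,-0.0672,0],"delta_rot":[0,0,0],"fingers":-1}]' 30
python3 -c "
from h import *
s=manip.sense();print(R.from_quat(s['tool_rot']).as_matrix().round(3),s['q'])"
```

```text
t: 1.1
tcp_pos: [0.3345, 0.309, 0.3037]
tool_rot: [-0.033, 0.999, -0.0, -0.0]
force: [1.6, 0.3, 0.6]
finger_gap: 0.001
gripper_force: 0.0
[[-0.998 -0.066 -0.   ]
 [-0.066  0.998 -0.   ]
 [ 0.    -0.    -1.   ]] [ 4.99594592e-01  3.00709448e-01  1.84219288e+00 -7.82543643e-05
  9.99197719e-01 -1.13702217e+00]
```

```bash
python3 -m crank '[{"dp":[-0.0174,-0.067,0],"delta_rot":[0,0,0],"fingers":-1},{"dp":[-0.0174,-0.067,0],"delta_rot":[0,0,0],"fingers":-1},{"dp":[-0.0174,-0.067,0],"delta_rot":[0,0,0],"fingers":-1},{"dp":[-0.0174,-0.067,0],"delta_rot":[0,0,0],"fingers":-1},{"dp":[-0.0174,-0.067,0],"delta_rot":[0,0,0],"fingers":-1},{"dp":[-0.0174,-0.067,0],"delta_rot":[0,0,0],"fingers":-1},{"dp":[-0.0174,-0.067,0],"delta_rot":[0,0,0],"fingers":-1},{"dp":[-0.0174,-0.067,0],"delta_rot":[0,0,0],"fingers":-1},{"dp":[-0.0174,-0.067,0],"delta_rot":[0,0,0],"fingers":-1},{"dp":[-0.0174,-0.067,0],"delta_rot":[0,0,0],"fingers":-1},{"dp":[0,0,0],"delta_rot":[0,0,0],"fingers":-1},{"dp":[0,0,0],"delta_rot":[0,0,0],"fingers":-1}]'
python3 -c "
from h import *
print(manip.sense()['q'])
p,d,m=snap('wrist','w1');print(m)"
```

```text
t: 2.1
tcp_pos: [0.4437, -0.0196, 0.3037]
tool_rot: [-0.031, 1.0, 0.0, -0.0]
force: [-1.1, 0.5, -0.4]
finger_gap: 0.003
gripper_force: 0.0
[-2.96886320e-01  2.85535006e-01  1.86728141e+00  1.35458301e-04
  9.89120443e-01 -1.92922486e+00]
{'fx': 313.67152317418913, 'fy': 313.67152317418913, 'cx': 252.83131516102173, 'cy': 195.61116890399475, 'k1': -0.031950874003921284, 'origin': array([ 0.36678051, -0.02479068,  0.3735673 ]), 'attitude': array([-0.10622796, -0.11376544,  0.71965307,  0.67666277])}
```

View pics/w1.png

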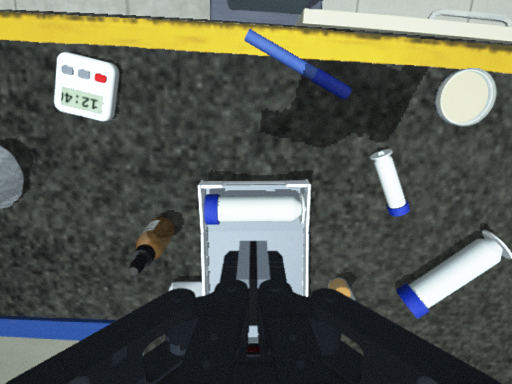

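The wrist view shows the tube across the tray from the blue cap at (211,209) to its left end at (301,207). The shut fingertips are at (254,243).

```bash
python3 - <<'E'
from h import *
np.set_printoptions(precision=4,suppress=True)
p,d,m=load('w1')
for n,u,v,z in [('cap',204,210,.047),('foot',302,206,.047),('bodyRear',255,194,.047),('bodyFront',255,222,.047),('wallL',200,183,.044),('wallR',310,182,.044),('lipfloor',255,184,.03)]: print(n,w(m,d,u,v,z=z),w(m,d,u,v))
E
```

```text
cap [ 0.4922 -0.0711  0.047 ] [ 0.4864 -0.0689  0.062 ]
foot [0.4808 0.0371 0.047 ] [0.4757 0.0344 0.0616]
bodyRear [ 0.4701 -0.0157  0.047 ] [ 0.4756 -0.0152  0.0295]
bodyFront [ 0.5031 -0.0136  0.047 ] [ 0.5103 -0.013   0.0297]
wallL [ 0.4622 -0.0763  0.044 ] [ 0.4646 -0.0776  0.0357]
wallR [0.4537 0.0434 0.044 ] [ 0.4653  0.0525 -0.    ]
lipfloor [ 0.4636 -0.016   0.03  ] [ 0.4642 -0.0159  0.0277]
```

```bash
python3 -m crank '[{"dp":[0,0,0.0636],"delta_rot":[0,0,0],"fingers":-1},{"dp":[0,0,0.0636],"delta_rot":[0,0,0],"fingers":-1},{"dp":[0,0,0.0636],"delta_rot":[0,0,0],"fingers":-1},{"dp":[0,0,0.0636],"delta_rot":[0,0,0],"fingers":-1},{"dp":[0,0,0.0636],"delta_rot":[0,0,0],"fingers":-1},{"dp":[0,0,0.0636],"delta_rot":[0,0,0],"fingers":-1},{"dp":[-0.008,0,0],"delta_rot":[0,0,0],"fingers":-1},{"dp":[-0.008,0,0],"delta_rot":[0,0,0],"fingers":-1},{"dp":[-0.008,0,0],"delta_rot":[0,0,0],"fingers":-1},{"dp":[-0.006,0,0],"delta_rot":[0,0,0],"fingers":-1},{"dp":[-0.006,0,0],"delta_rot":[0,0,0],"fingers":-1},{"dp":[-0.006,0,0],"delta_rot":[0,0,0],"fingers":-1}]'
python3 - <<'E'
from h import *
p,d,m=snap('side','s2')
cv2.imwrite('pics/s2c.png',cv2.resize(p[170:270,205:345,::-1],None,fx=5,fy=5,interpolation=cv2.INTER_CUBIC))
E
```

```text
t: 3.15
tcp_pos: [0.4654, -0.0167, 0.1151]
tool_rot: [-0.033, 0.999, -0.001, 0.002]
force: [0.5, -1.0, 0.0]
finger_gap: -0.005
gripper_force: 0.0
```

View pics/s2c.png

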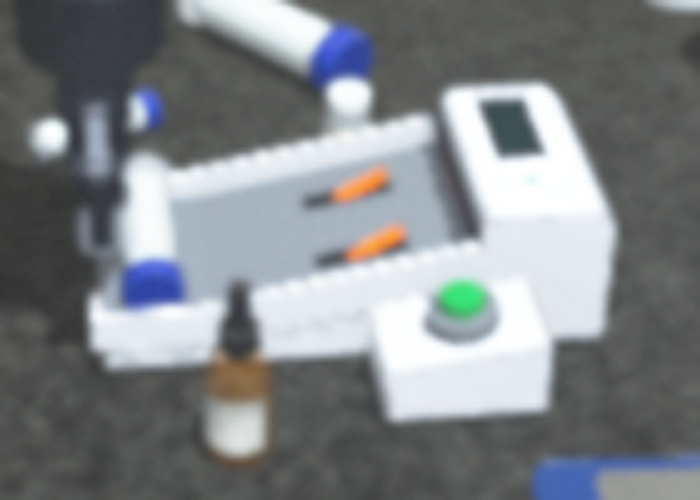

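The side view shows the fingertips at (105,250), just behind the white body of the tube. I'll push level and then up the slope.

```bash
python3 -m crank '[{"dp":[-0.01,0,0],"delta_rot":[0,0,0],"fingers":-1},{"dp":[-0.01,0,0],"delta_rot":[0,0,0],"fingers":-1},{"dp":[-0.01,0,0],"delta_rot":[0,0,0],"fingers":-1},{"dp":[-0.01,0,0],"delta_rot":[0,0,0],"fingers":-1},{"dp":[-0.01,0,0],"delta_rot":[0,0,0],"fingers":-1},{"dp":[-0.01,0,0],"delta_rot":[0,0,0],"fingers":-1},{"dp":[-0.01,0,-0.0021],"delta_rot":[0,0,0],"fingers":-1},{"dp":[-0.01,0,-0.0021],"delta_rot":[0,0,0],"fingers":-1},{"dp":[-0.01,0,-0.0021],"delta_rot":[0,0,0],"fingers":-1},{"dp":[-0.01,0,-0.0021],"delta_rot":[0,0,0],"fingers":-1},{"dp":[-0.01,0,-0.0021],"delta_rot":[0,0,0],"fingers":-1},{"dp":[-0.01,0,-0.0021],"delta_rot":[0,0,0],"fingers":-1}]'
python3 -m crank '[{"dp":[-0.01,0,-0.0021],"delta_rot":[0,0,0],"fingers":-1},{"dp":[-0.01,0,-0.0021],"delta_rot":[0,0,0],"fingers":-1},{"dp":[-0.01,0,-0.0021],"delta_rot":[0,0,0],"fingers":-1},{"dp":[-0.01,0,-0.0021],"delta_rot":[0,0,0],"fingers":-1},{"dp":[-0.01,0,-0.0021],"delta_rot":[0,0,0],"fingers":-1},{"dp":[-0.01,0,-0.0021],"delta_rot":[0,0,0],"fingers":-1},{"dp":[-0.01,0,-0.0021],"delta_rot":[0,0,0],"fingers":-1},{"dp":[-0.01,0,-0.0021],"delta_rot":[0,0,0],"fingers":-1},{"dp":[0,0,0],"delta_rot":[0,0,0],"fingers":-1},{"dp":[0,0,0],"delta_rot":[0,0,0],"fingers":-1}]'
python3 - <<'E'
from h import *
p,d,m=snap('side','s3')
a=p[170:270,205:345,::-1]
p,d,m=snap('wrist','w3')
cv2.imwrite('pics/s3c.png',np.hstack([cv2.resize(a,(420,300),interpolation=cv2.INTER_CUBIC),cv2.resize(p[100:350,120:420,::-1],(360,300))]))
E
```

```text
t: 4.2
tcp_pos: [0.5245, -0.0126, 0.1196]
tool_rot: [-0.033, 0.999, -0.0, -0.0]
force: [-0.5, 1.2, 0.9]
finger_gap: 0.002
gripper_force: 0.2
t: 5.03
tcp_pos: [0.5644, -0.0101, 0.1279]
tool_rot: [-0.033, 0.999, -0.0, 0.0]
force: [-0.2, 0.9, 0.1]
finger_gap: -0.0
gripper_force: 0.0
```

View pics/s3c.png

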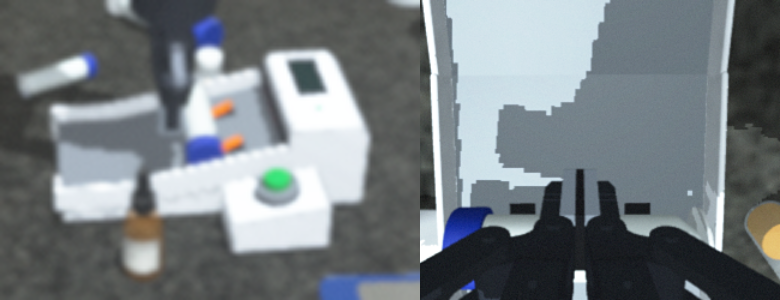

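The tube is square and rolling ahead of the fingers, just below the prongs (left panel, about (200,125)). Next I'll push on towards the catch.

```bash
python3 -m crank '[{"dp":[-0.009,0,-0.0019],"delta_rot":[0,0,0],"fingers":-1},{"dp":[-0.009,0,-0.0019],"delta_rot":[0,0,0],"fingers":-1},{"dp":[-0.009,0,-0.0019],"delta_rot":[0,0,0],"fingers":-1},{"dp":[-0.009,0,-0.0019],"delta_rot":[0,0,0],"fingers":-1},{"dp":[-0.009,0,-0.0019],"delta_rot":[0,0,0],"fingers":-1},{"dp":[-0.009,0,-0.0019],"delta_rot":[0,0,0],"fingers":-1},{"dp":[-0.009,0,-0.0019],"delta_rot":[0,0,0],"fingers":-1},{"dp":[-0.009,0,-0.0019],"delta_rot":[0,0,0],"fingers":-1},{"dp":[-0.006,0,-0.0012],"delta_rot":[0,0,0],"fingers":-1},{"dp":[0,0,0],"delta_rot":[0,0,0],"fingers":-1},{"dp":[0,0,0],"delta_rot":[0,0,0],"fingers":-1}]'
python3 - <<'E'
from h import *
p,d,m=snap('side','s4')
a=p[180:250,240:330,::-1]
p,d,m=snap('wrist','w4')
p2,d,m=snap('top','t4')
cv2.imwrite('pics/s4c.png',np.hstack([cv2.resize(a,(450,350),interpolation=cv2.INTER_CUBIC),cv2.resize(p[150:350,150:350,::-1],(350,350))]))
E
```

```text
t: 6.05
tcp_pos: [0.6032, -0.0075, 0.136]
tool_rot: [-0.033, 0.999, -0.0, 0.0]
force: [-0.7, 0.7, -0.8]
finger_gap: 0.005
gripper_force: 0.0
```

View pics/s4c.png

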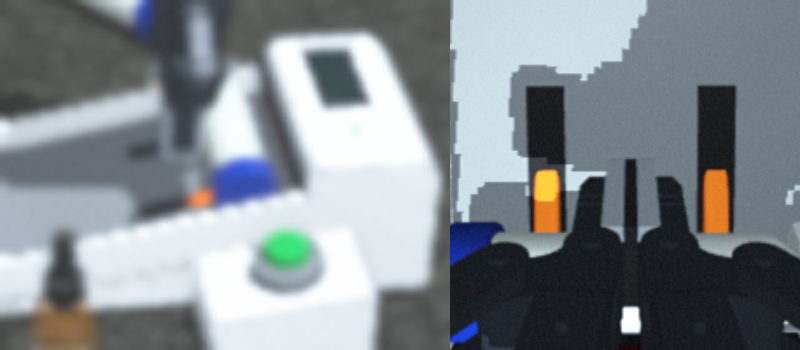

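The prong bases now show behind the tube and their tips are still pressed under it. I'll creep the last few millimetres.

```bash
python3 -m crank '[{"dp":[-0.003,0,-0.0006],"delta_rot":[0,0,0],"fingers":-1},{"dp":[-0.003,0,-0.0006],"delta_rot":[0,0,0],"fingers":-1},{"dp":[-0.003,0,-0.0006],"delta_rot":[0,0,0],"fingers":-1},{"dp":[-0.003,0,-0.0006],"delta_rot":[0,0,0],"fingers":-1},{"dp":[-0.003,0,-0.0006],"delta_rot":[0,0,0],"fingers":-1},{"dp":[0,0,0],"delta_rot":[0,0,0],"fingers":-1},{"dp":[0,0,0],"delta_rot":[0,0,0],"fingers":-1}]'
python3 - <<'E'
from h import *
p,d,m=snap('side','s5')
a=p[180:250,240:330,::-1]
p,d,m=snap('wrist','w5')
cv2.imwrite('pics/s5c.png',np.hstack([cv2.resize(a,(450,350),interpolation=cv2.INTER_CUBIC),cv2.resize(p[150:350,150:350,::-1],(350,350))]))
E
```

```text
t: 6.78
tcp_pos: [0.6105, -0.007, 0.1375]
tool_rot: [-0.033, 0.999, -0.0, 0.0]
force: [0.7, 0.5, -0.3]
finger_gap: -0.001
gripper_force: 0.1
```

View pics/s5c.png

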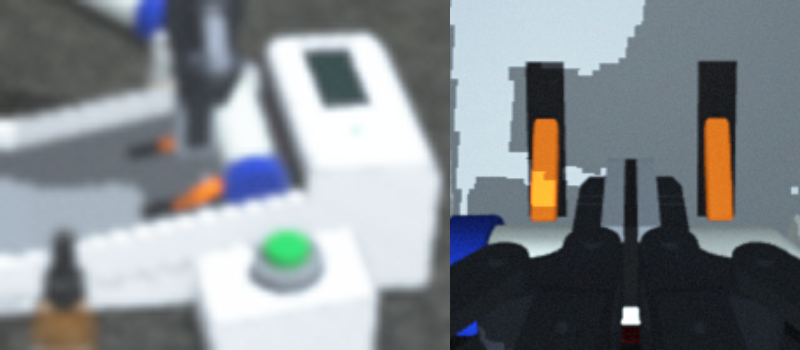

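Both prong tips are now free behind the tube and raised. I'll nudge 1 mm more, back off slowly, hold and check.

```bash
python3 -m crank '[{"dp":[-0.002,0,0],"delta_rot":[0,0,0],"fingers":-1},{"dp":[0,0,0],"delta_rot":[0,0,0],"fingers":-1},{"dp":[0.004,0,0],"delta_rot":[0,0,0],"fingers":-1},{"dp":[0.006,0,0],"delta_rot":[0,0,0],"fingers":-1},{"dp":[0.01,0,0],"delta_rot":[0,0,0],"fingers":-1},{"dp":[0.01,0,0],"delta_rot":[0,0,-0.0],"fingers":-1},{"dp":[0,0,0],"delta_rot":[0,0,0],"fingers":-1},{"dp":[0,0,0],"delta_rot":[0,0,0],"fingers":-1},{"dp":[0,0,0],"delta_rot":[0,0,0],"fingers":-1},{"dp":[0,0,0],"delta_rot":[0,0,0],"fingers":-1}]'
python3 - <<'E'
from h import *
np.set_printoptions(precision=4,suppress=True)
p,d,m=snap('side','s6')
a=p[180:250,240:330,::-1]
p,d,m=snap('wrist','w6')
cv2.imwrite('pics/s6c.png',np.hstack([cv2.resize(a,(450,350),interpolation=cv2.INTER_CUBIC),cv2.resize(p[150:350,150:350,::-1],(350,350))]))
# key: green in side and top before
for f in('side','s6'):
    p,d,m=load(f)
    g=(p[:,:,1].astype(int)-np.maximum(p[:,:,0],p[:,:,2])>40);g[:215]=0;g[250:]=0;g[:,:280]=0;g[:,320:]=0
    v,u=np.nonzero(g);print(f,len(u),u.mean(),v.mean(),w(m,d,u.mean(),v.mean(),z=.067),w(m,d,round(u.mean()),round(v.mean())))
p,d,m=load('top')
g=(p[:,:,1].astype(int)-np.maximum(p[:,:,0],p[:,:,2])>40);g[:145]=0;g[170:]=0;g[:,:285]=0;g[:,315:]=0
v,u=np.nonzero(g);print(len(u),w(m,d,u.mean(),v.mean(),z=.067),w(m,d,round(u.mean()),round(v.mean())))
E
```

```text
t: 7.72
tcp_pos: [0.5967, -0.008, 0.1376]
tool_rot: [-0.033, 0.999, -0.0, 0.0]
force: [0.3, 0.5, -0.1]
finger_gap: -0.001
gripper_force: 0.0
side 53 297.0566037735849 229.1320754716981 [ 0.6494 -0.099   0.067 ] [ 0.6499 -0.0953  0.0645]
s6 52 297.0576923076923 229.05769230769232 [ 0.6495 -0.0987  0.067 ] [ 0.6497 -0.0963  0.0653]
37 [ 0.6487 -0.0914  0.067 ] [ 0.6479 -0.0926  0.0685]
```

View pics/s6c.png

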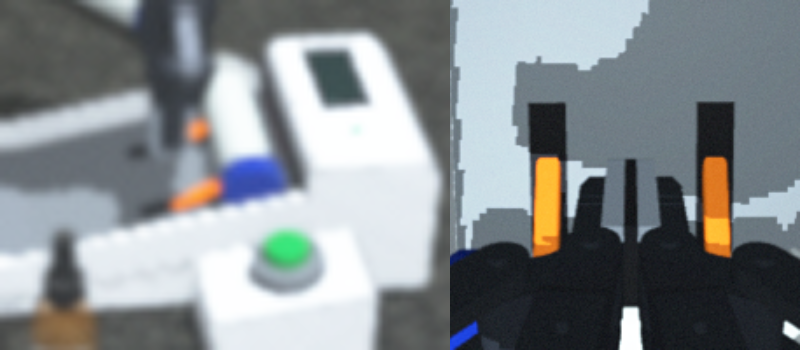

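The tube stays behind both raised prongs with the fingers clear of it. Next I'll lift, move over the key and tilt 9 degrees.

```bash
python3 -m crank '[{"dp":[0,0,-0.065],"delta_rot":[0,0,0],"fingers":-1},{"dp":[0,0,-0.065],"delta_rot":[0,0,0],"fingers":-1},{"dp":[-0.0159,-0.0444,0],"delta_rot":[0,0,0],"fingers":-1},{"dp":[-0.0159,-0.0444,0],"delta_rot":[0,0,0],"fingers":-1},{"dp":[-0.0159,-0.0444,0],"delta_rot":[0,0,0],"fingers":-1},{"dp":[-0.0159,-0.0444,0],"delta_rot":[0,0,0],"fingers":-1},{"dp":[0,0,0.03],"delta_rot":[0,0,0],"fingers":-1},{"dp":[0,0,0.03],"delta_rot":[0,0,0],"fingers":-1},{"dp":[0,0,0.03],"delta_rot":[0,-0.0125,0],"fingers":-1},{"dp":[0,0,0],"delta_rot":[0,-0.0125,0],"fingers":-1},{"dp":[0,0,0],"delta_rot":[0,0,0],"fingers":-1},{"dp":[0,0,0],"delta_rot":[0,0,0],"fingers":-1}]'
python3 - <<'E'
from h import *
np.set_printoptions(precision=4,suppress=True)
s=manip.sense();M=R.from_quat(s['tool_rot']).as_matrix();print(M[:,2],'tip',s['tcp_pos']+.073*M[:,2],s['force'])
p,d,m=snap('side','s7')
cv2.imwrite('pics/s7c.png',cv2.resize(p[170:260,230:350,::-1],None,fx=6,fy=6,interpolation=cv2.INTER_CUBIC))
E
```

```text
t: 8.82
tcp_pos: [0.6334, -0.0945, 0.1573]
tool_rot: [-0.032, 0.996, 0.003, 0.077]
force: [-0.2, -0.5, 0.5]
finger_gap: 0.002
gripper_force: 0.0
[ 0.1538  0.0104 -0.9881] tip [ 0.6446 -0.0938  0.0852] [-0.2138 -0.4531  0.5276]
```

View pics/s7c.png

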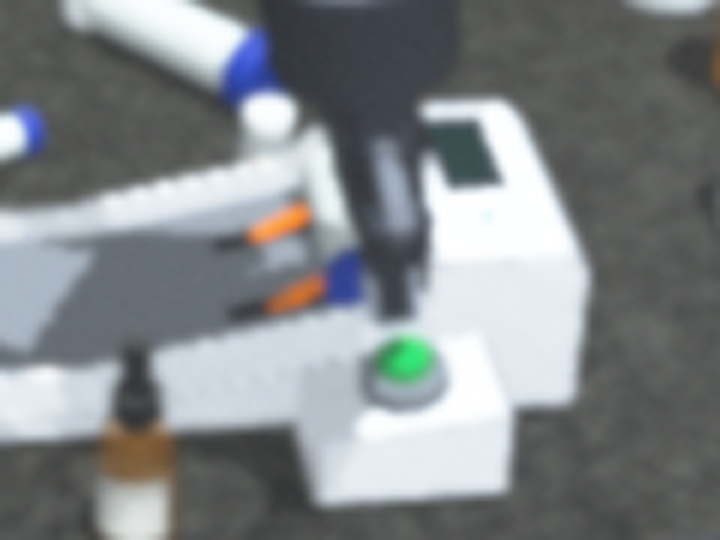

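The tip is right above the green key and the tube is still held. I'll press now, in small steps.

```bash
python3 -m crank '[{"dp":[0,0,0.01],"delta_rot":[0,0,0],"fingers":-1},{"dp":[0,0,0.01],"delta_rot":[0,0,0],"fingers":-1},{"dp":[0,0,0.01],"delta_rot":[0,0,0],"fingers":-1},{"dp":[0,0,0.004],"delta_rot":[0,0,0],"fingers":-1},{"dp":[0,0,0.003],"delta_rot":[0,0,0],"fingers":-1},{"dp":[0,0,0.003],"delta_rot":[0,0,0],"fingers":-1},{"dp":[0,0,0],"delta_rot":[0,0,0],"fingers":-1},{"dp":[0,0,0],"delta_rot":[0,0,0],"fingers":-1}]'
python3 -m crank '[{"dp":[0,0,0.002],"delta_rot":[0,0,0],"fingers":-1},{"dp":[0,0,0.002],"delta_rot":[0,0,0],"fingers":-1},{"dp":[0,0,0],"delta_rot":[0,0,0],"fingers":-1},{"dp":[0,0,0],"delta_rot":[0,0,0],"fingers":-1}]'
```

```text
t: 9.53
tcp_pos: [0.6369, -0.0941, 0.1378]
tool_rot: [-0.033, 0.996, 0.003, 0.078]
force: [-0.6, 1.5, 1.3]
finger_gap: 0.0
gripper_force: 0.7
t: 9.87
tcp_pos: [0.6373, -0.0941, 0.1359]
tool_rot: [-0.033, 0.996, 0.003, 0.078]
force: [-1.4, 0.1, 2.3]
finger_gap: -0.001
gripper_force: 1.2
```

```bash
python3 -m crank '[{"dp":[0,0,0.002],"delta_rot":[0,0,0],"fingers":-1},{"dp":[0,0,0.002],"delta_rot":[0,0,0],"fingers":-1},{"dp":[0,0,0],"delta_rot":[0,0,0],"fingers":-1},{"dp":[0,0,0],"delta_rot":[0,0,0],"fingers":-1}]'
python3 -m crank '[{"dp":[0,0,0.003],"delta_rot":[0,0,0],"fingers":-1},{"dp":[0,0,0],"delta_rot":[0,0,0],"fingers":-1},{"dp":[0,0,0],"delta_rot":[0,0,0],"fingers":-1}]'
```

```text
t: 10.2
tcp_pos: [0.6376, -0.0941, 0.1338]
tool_rot: [-0.033, 0.996, 0.003, 0.078]
force: [-1.8, 0.5, 3.7]
finger_gap: -0.0
gripper_force: 1.8
t: 10.45
tcp_pos: [0.6377, -0.0941, 0.1335]
tool_rot: [-0.033, 0.996, 0.003, 0.078]
force: [-3.8, 2.1, 10.5]
finger_gap: -0.003
gripper_force: 5.2
```

The key has bottomed: the force jumped to 10.5 N with almost no travel. I'll let it out and retreat.

```bash
python3 -m crank '[{"dp":[0,0,-0.01],"delta_rot":[0,0,0],"fingers":-1},{"dp":[0,0,-0.02],"delta_rot":[0,0,0],"fingers":-1},{"dp":[0,0,-0.05],"delta_rot":[0,0,0],"fingers":-1},{"dp":[0,0,-0.07],"delta_rot":[0,0,0],"fingers":-1},{"dp":[0,0,-0.07],"delta_rot":[0,0,0],"fingers":-1},{"dp":[0,0,-0.07],"delta_rot":[0,0,0],"fingers":-1},{"dp":[0,0,0],"delta_rot":[0,0,0],"fingers":-1},{"dp":[0,0,0],"delta_rot":[0,0,0],"fingers":-1}]'
python3 - <<'E'
from h import *
p,d,m=snap('side','s8')
cv2.imwrite('pics/s8c.png',cv2.resize(p[170:260,230:350,::-1],None,fx=6,fy=6,interpolation=cv2.INTER_CUBIC))
E
```

```text
t: 11.12
tcp_pos: [0.6165, -0.0965, 0.2787]
tool_rot: [-0.033, 0.996, 0.001, 0.082]
force: [-0.1, 0.2, -0.3]
finger_gap: -0.001
gripper_force: 0.0
```

View pics/s8c.png

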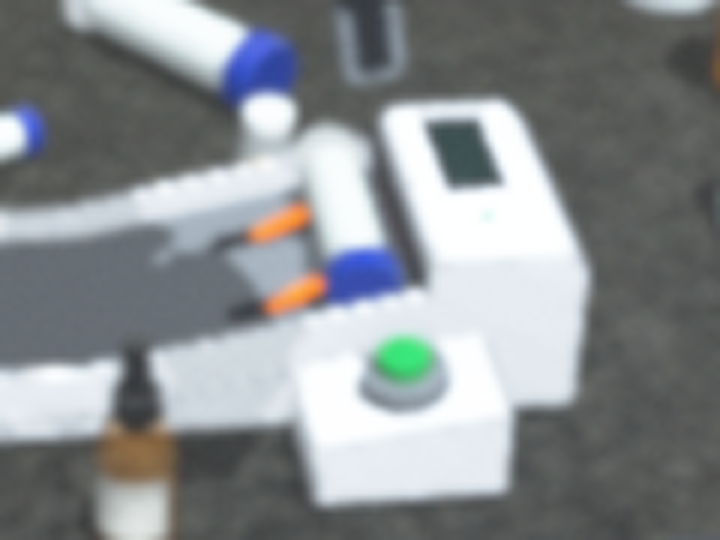

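The tube is held behind the raised prongs at (290,220) and (295,295), the key is out at (405,358), and the robot is clear.

```bash
python3 -c "
from station import manip
print(manip.sign_off())"
```

```text
the job is handed in; nothing more can be done
None
```

The tube rests in the reading position behind the raised catch; the read key was pressed fully in and let out again, the bystanders were not touched, and the job is handed in (no verdict was shown).

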